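Close the clean-out hatch of a nest box

ROBOT

A 6-joint arm with a two-finger parallel gripper is mounted at the origin on the work surface. World frame = base frame: x ahead of the robot, y to its left, z up, the work surface at z = 0. Lengths are in mm, angles in rad, forces in N, time in s.
With the tool pointing down it reaches from about 350 to 875 mm from the base axis. Payload 4.2 kg.
Tool frame: the origin (TCP) lies at the very end of the fingers, on their centre line; the grasp point (between the pads) lies 19 mm behind it (arm.grip_point_offset is the distance from the TCP to the grasp point, in mm); z points along the fingers, y is the direction in which the jaws open and shut (so a half turn about z gives the same grasp; the last joint's range is limited). The gripper opens to 85 mm and grips with 20 to 120 N. Pads are 22 mm wide; open, the fingers measure 114 mm over their backs; the gripper's body (76 mm by 85 mm) begins 54 mm behind the grasp point. The pads swing forward as they close: fully open they stand 13 mm farther back than shut.
Start: joints at [1.435, 0.385, 0.008, 0, -1.194, -0.259], TCP at [240.356, 576.912, 231.312] pointing down, gripper open.
Joint ranges: [-3.14, 3.14], [-1.21, 2.06], [-1.07, 1.41], [-3.16, 2.05], [-2.99, -0.16], [-3.1, 3.1]. Speed limits (rad/s): [2.79, 2.79, 3.14, 3.14, 3.14, 3.14].

INTERFACE

Orientations are given as a unit quaternion [x, y, z, w].
In Python, from bench import arm gives the robot as it stands.
- The arm moves only by the tool drive_tool, never from a script. Its argument "steps" is a list of rows, each a list of 5 numbers: the shift along the tool's x, y, z in m, then the turn about the tool's z in degrees, then the finger opening in m, from 0 to 0.0854. A call has 1 to 20 rows; each row shifts and turns the commanded pose from where the row before left it, along the tool's axes as they then stand; what a row does not reach is not made up. A row lasts 1/10 s, in which the tool goes at most 50 mm and 8.59 degrees, less where a joint would pass 70% of its speed; a pose out of reach is approached as far as the arm can. A call is refused whole if a number of a shift passes 0.05 or a number of a turn 8.59, either way. A call with a gripper value outside its range is refused whole. The fingers move at their own pace and stop on an object; the grip force is fixed at half the most. Time passes only in rows, so rows that do not move let the fingers close. It gives the time, the measured TCP pose, the force and the opening at its end, in the units of the state.
- arm.read_state(): the state, without advancing time (a new reading comes with each control period).
- arm.get_image(name): name is "side" or "top" or "wrist"; returns (picture, depth): 420x560x3 uint8, blue, green, red; 420x560 float32, mm along the optical axis (not along the pixel's ray), 0 where there is no reading.
- arm.camera_params(name): a dict with "K" (3x3 intrinsics, pixels), "dist" ([k1, k2, p1, p2, k3] as OpenCV has them; the pictures are not rectified), "world_to_cam" (4x4, takes a point from world to camera coordinates); the wrist camera has in their place "mount" (4x4, takes a point from camera to tool coordinates, whose origin is the TCP and whose axes are the flange's). Camera axes: x right, y up, looking along -z (the intrinsics and any distortion apply to the point x, -y, -z); pixel columns grow to the right and rows downward; lengths in mm; the calibration is good to about 2 mm. A picture is of the moment at which its call begins: read the wrist's pose just before it. camera_params takes no time and is no camera call.
- arm.job_done(): hands the job in, once; it reports no verdict.
The state is a dict: "clock": time; "joints": joint angles; "joint_vel": joint speeds; "joint_efforts": joint torques, N m; "position": TCP position; "ee_rot": TCP orientation; "contact_force": force on the tool from outside, world axes, zero at the start; "wrist_torque": the same for the moment, N m; "gripper_width": finger opening in mm.
Only numpy, scipy, OpenCV 4.12 (cv2) and the standard library are available. Lean on these libraries where they do the work, as an engineer would, in place of code of your own. Each camera call takes 0.05 s, during which the arm holds its last target.

TASK

Push the loose round wooden hatch across the nest box's back panel with your fingertips until it drops flat into its round recess, then push the little wooden turn-button round so that it lies across the hatch, pointing at its middle. Only push: never pick up the hatch, and leave everything else where it stands.

Things in the scene. Friction and masses are not known exactly. Their poses are not given: they have to be found in the camera images.
- nestbox: White house-shaped nest box lying on the bench, its back panel level on top, 110 mm above the bench; held fast by steel bench dogs, it does not move. Origin on the bench under the middle of the panel; +x runs along the panel towards the roof end, +y across it, z up. The flat panel is x -110 to +110 mm, y -80 to +80 mm; beyond x = +110 mm the level top goes on as a gable narrowing to a point at x = 190 mm, edged with brown roof boards that end 3 mm lower.
- recess (a point): Centre of the round recess, at the level of the panel's top: 64 mm across, 8 mm deep, flat floor with a black round patch, at x = -40 mm, y = 0 of the nest box. Its axes are those of the nest box.
- hatch: Loose flat wooden disc, 60 mm across, 8 mm thick, about 25 g, lying on the panel on the roof side of the recess; origin at the centre of its underside. Seated in the recess, its top is flush with the panel.
- button (a joint): Angle of the turn-button (rad) about its upright screw. 0: points along the nest box's -y, straight across the recess centre; growing values swing it away, clockwise seen from above: at 1.57 it points along the nest box's -x. It starts swung away, turns from -0.5 to 2.2 with light friction (under 1 N at its tip) and stays where it is left.
- button_pivot (a point): Screw axis of the turn-button, at the top face of its bar, beside the recess at x = -40 mm, y = +58 mm of the nest box. The wooden bar is 14 mm wide and 8 mm thick, its underside 2 mm and its top 10 mm above the panel; it reaches 46 mm from the screw on the long side and 12 mm on the short side.
- button_tip (a point): Middle of the long end of the turn-button, at its top face, 46 mm from the screw axis.
- dowel: Bystander: upright wooden dowel, 16 mm across, 45 mm high, standing on the panel in the corner at about x = -88 mm, y = -58 mm of the nest box; origin under its centre.
- glue: Bystander: white glue bottle, 56 mm across, 150 mm high, on the bench on the nest box's -y side; origin under its centre.
- paintjar: Bystander: glass jar, 60 mm across, 70 mm high, on the bench on the nest box's -y side; origin under its centre.
- tape: Bystander: yellow tape measure, 70 x 36 x 62 mm high, on the bench on the nest box's +y side; origin under its centre.
- plug: Bystander: hole-saw plug, a wooden disc 44 mm across and 18 mm high, on the bench beside the roof; origin under its centre.
- sander: Bystander: sanding block 100 x 60 x 37 mm, on the bench on the nest box's +y side; origin under its centre.
- driver: Bystander: screwdriver, 190 mm long, lying on the bench on the robot's right; origin under its middle.
Not all that is in view belongs to the job. There is more than one size of the hatch; the job needs the smallest.

How it is judged:
By the outcome, as a careful person would: the job done as asked, in the order asked, and still so for the second after the job is handed in, with the robot touching nothing.
It also fails if it takes over 51 s, if anything falls off the work surface, if the arm or the gripper's body presses on something with over 40 N, if the wrist force passes 120 N, or if a joint passes its speed limit or range.

## Working session

There is one attempt and no reset: what is moved stays moved. The work goes in short steps, Python scripts to look and compute and a tool call to move; the robot and the scene stay as the last step left them, time stands still between calls to the robot, and variables do not carry over. Pictures are saved under pics/ and viewed, and the job is handed in when it is done.

Besides the shell and the picture viewer there is one more tool, called after "Emit:" as name([rows], argument=value, ...), one row to a line, values as JSON. drive_tool: Moves the arm, as the interface text tells. Its arguments: {"type":"object","properties":{"steps":{"type":"array"}},"required":["steps"]}

```bash
ls; mkdir -p pics; python3 - <<'E'
from bench import arm
import cv2,numpy as np
s=arm.read_state(); print(s)
for n in ["top","side","wrist"]:
    im,d=arm.get_image(n); cv2.imwrite(f"pics/{n}0.png",im); np.save(f"pics/{n}0.npy",d)
    print(n,arm.camera_params(n))
E
```

```text
pics
{'clock': 0.0, 'joints': array([ 1.43459105e+00,  3.85536643e-01,  6.62727986e-03, -4.86463132e-04,
       -1.19399867e+00, -2.58576960e-01]), 'joint_vel': array([ 0.00113189, -0.00084629, -0.00056292, -0.00145208, -0.00124855,
       -0.00118148]), 'joint_efforts': array([ 5.79443804e-04, -3.92290199e+01,  1.88399005e+01,  4.18610618e+00,
       -4.66976126e-03, -5.39028491e-06]), 'position': array([240.15398302, 576.38710664, 230.23603331]), 'ee_rot': array([ 9.80563373e-01, -1.96199659e-01, -1.61087581e-04,  1.06770289e-03]), 'contact_force': array([ 0.35620636,  0.78440509, -0.90152379]), 'wrist_torque': array([-0.03762331,  0.03078141,  0.03854451]), 'gripper_width': 85.41335650673548}
top {'K': array([[544.0209979 ,   0.        , 273.94893968],
       [  0.        , 544.0209979 , 203.0373329 ],
       [  0.        ,   0.        ,   1.        ]]), 'dist': array([-0.1922248,  0.       ,  0.       ,  0.       ,  0.       ]), 'world_to_cam': array([[ 2.28991767e-03, -9.99924506e-01, -1.20721973e-02,
        -1.88641867e+01],
       [ 9.96875118e-01,  1.32937021e-03,  7.8982481
[... 710 characters left out ...]
6512649e+02],
       [ 0.00000000e+00,  0.00000000e+00,  0.00000000e+00,
         1.00000000e+00]])}
wrist {'K': array([[309.02061269,   0.        , 277.06809131],
       [  0.        , 309.02061269, 209.79304054],
       [  0.        ,   0.        ,   1.        ]]), 'dist': array([-0.02553317,  0.        ,  0.        ,  0.        ,  0.        ]), 'mount': array([[ 2.52124032e-04,  9.65645241e-01,  2.59863820e-01,
         6.48210391e+01],
       [ 9.99999809e-01, -3.90242743e-04,  4.79913150e-04,
        -8.49123986e-01],
       [ 5.64835820e-04,  2.59863650e-01, -9.65645155e-01,
        -1.41522309e+02],
       [ 0.00000000e+00,  0.00000000e+00,  0.00000000e+00,
         1.00000000e+00]])}
```

View pics/top0.png

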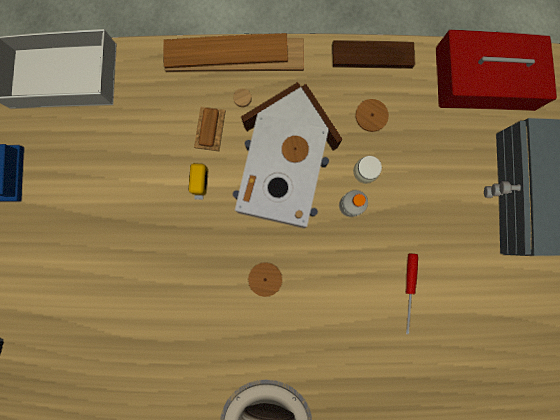

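View pics/side0.png

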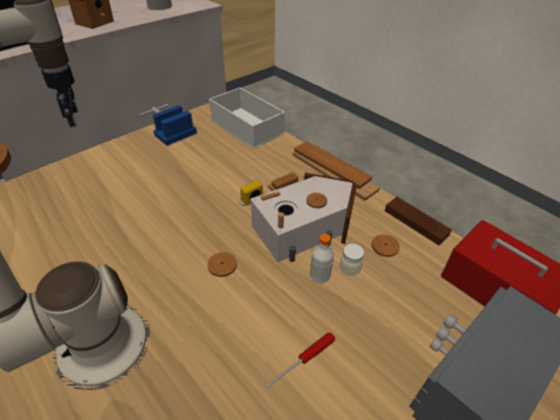

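View pics/wrist0.png

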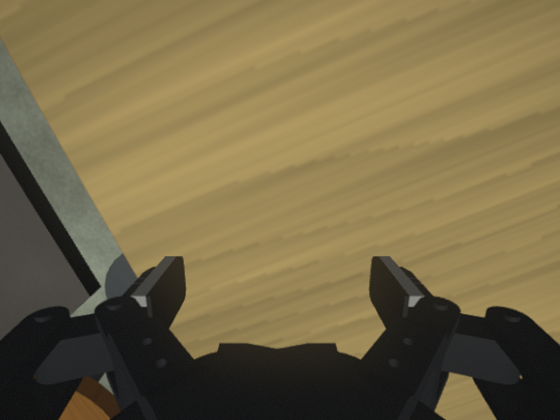

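The top view shows the nest box around (285,155). Three big discs could be the hatch: one on the panel at (295,149), one by the jar at (372,115) and one on the bench at (265,279). The plug is at (243,98), the button at (249,188) and the dowel at (299,214). I'll measure the three discs and enlarge the panel.

```bash
cat > h.py <<'E'
from bench import arm
import cv2,numpy as np
from scipy.spatial.transform import Rotation as R
def ray(name,px,z,state=None):
    c=arm.camera_params(name)
    p=cv2.undistortPoints(np.array(px,float).reshape(-1,1,2),c["K"],c["dist"]).reshape(-1,2)
    d=np.c_[p[:,0],-p[:,1],-np.ones(len(p))]
    if name=="wrist":
        T=np.eye(4);T[:3,:3]=R.from_quat(state["ee_rot"]).as_matrix();T[:3,3]=state["position"]
        M=T@c["mount"]
    else: M=np.linalg.inv(c["world_to_cam"])
    o=M[:3,3]; D=d@M[:3,:3].T
    t=(z-o[2])/D[:,2]
    return o+D*t[:,None]
E
python3 - <<'E'
from h import *
im=cv2.imread("pics/top0.png")
hsv=cv2.cvtColor(im,cv2.COLOR_BGR2HSV)
for p in [(295,149),(372,115),(265,279),(249,188),(243,98)]: print(p,hsv[p[1],p[0]-6],hsv[p[1],p[0]+6])
m=cv2.inRange(hsv,(5,110,60),(14,255,190))
n,l,st,ce=cv2.connectedComponentsWithStats(m)
for i in range(1,n):
    if st[i,4]>60:
        c=max(cv2.findContours((l==i).astype(np.uint8),cv2.RETR_EXTERNAL,cv2.CHAIN_APPROX_NONE)[0],key=len)
        for z in (8,118):
            w=ray("top",c.reshape(-1,2),z)[:,:2].astype(np.float32)
            r=cv2.minAreaRect(w); print(ce[i].round(1),st[i,4],z,np.round(r[0],1),np.round(r[1],1),round(r[2],1))
cv2.imwrite("pics/crop0.png",cv2.resize(im[75:240,220:350],None,fx=4.5,fy=3.6*1.25,interpolation=cv2.INTER_CUBIC)[:, :800][:600*2])
cv2.imwrite("pics/crop0.png",cv2.resize(im[78:238,225:345],None,fx=3.7,fy=3.7,interpolation=cv2.INTER_CUBIC))
cv2.imwrite("pics/mask0.png",m)
E
```

```text
(295, 149) [ 15 177 121] [ 16 185 121]
(372, 115) [ 15 177 130] [ 15 178 126]
(265, 279) [ 15 175 131] [ 16 184 125]
(249, 188) [ 12   8 167] [ 21  11 169]
(243, 98) [ 18 133 136] [ 17 138 153]
[371.   52.6] 1196 8 [ 896.4 -262.6] [ 59.5 198.5] 0.0
[371.   52.6] 1196 118 [ 855.6 -242.9] [ 54.3 181.4] 0.0
[268.  102.8] 266 8 [770.1 -10. ] [ 13.7 158.7] 32.3
[268.  102.8] 266 118 [740.2 -12. ] [ 12.5 145. ] 32.3
[323.  114.8] 285 8 [ 742.3 -130.9] [160.7  13.7] 32.0
[323.  114.8] 285 118 [ 714.8 -122.5] [146.8  12.5] 32.0
[254.5 281.6] 61 8 [339.   29.1] [30.4 27.6] 69.6
[254.5 281.6] 61 118 [346.2  23.8] [27.8 25.2] 69.6
```

View pics/crop0.png

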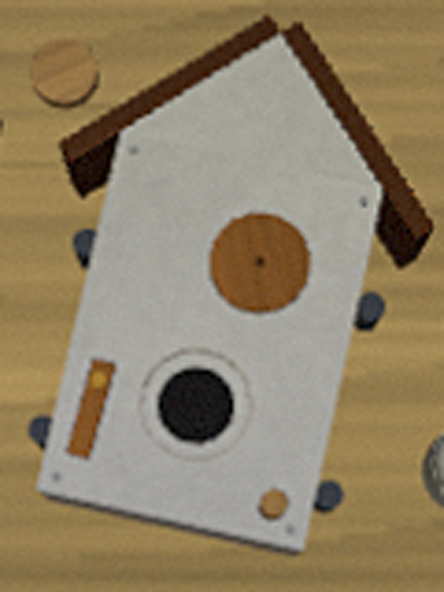

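The crop shows the recess with its black patch, the button along −x of the box with its brass screw at the roof end, and the disc lying on the roof side. Next I'll measure sizes and positions.

```bash
python3 - <<'E'
from h import *
im=cv2.imread("pics/top0.png")
hsv=cv2.cvtColor(im,cv2.COLOR_BGR2HSV)
m=cv2.inRange(hsv,(11,140,60),(17,255,170))
m=cv2.morphologyEx(m,cv2.MORPH_OPEN,np.ones((3,3)))
n,l,st,ce=cv2.connectedComponentsWithStats(m)
for i in range(1,n):
    if 80<st[i,4]<2500:
        c=max(cv2.findContours((l==i).astype(np.uint8),cv2.RETR_EXTERNAL,cv2.CHAIN_APPROX_NONE)[0],key=len)
        z=8 if not (235<ce[i][0]<330 and 90<ce[i][1]<230) else 118
        w=ray("top",c.reshape(-1,2),z)[:,:2].astype(np.float32)
        r=cv2.minAreaRect(w); print(ce[i].round(1),st[i,4],z,np.round(r[0],1),np.round(r[1],1),round(r[2],1))
# black patch
b=cv2.inRange(hsv,(0,0,0),(180,255,50)); b[:, :262]=0;b[:,295:]=0;b[:170]=0;b[205:]=0
mm=cv2.moments(b,True); p=(mm['m10']/mm['m00'],mm['m01']/mm['m00']); print("patch",p,ray("top",[p],102),mm['m00'])
# panel white
w=cv2.inRange(hsv,(0,0,130),(180,45,255)); w[:, :225]=0;w[:,345:]=0;w[:75]=0;w[235:]=0
w=cv2.morphologyEx(w,cv2.MORPH_OPEN,np.ones((3,3)))
c=max(cv2.findContours(w,cv2.RETR_EXTERNAL,cv2.CHAIN_APPROX_NONE)[0],key=cv2.contourArea)
a=cv2.approxPolyDP(cv2.convexHull(c),3,True).reshape(-1,2)
for q,x in zip(a,ray("top",a,110)): print(q,x.round(1))
# table depth
d=np.load("pics/top0.npy")
for q in [(310,170),(278,187),(295,149),(252,195),(450,330)]:
    C=arm.camera_params("top"); u=cv2.undistortPoints(np.array([[q]],float),C["K"],C["dist"])[0,0]
    z=d[q[1],q[0]]; P=np.linalg.inv(C["world_to_cam"])@[u[0]*z,-u[1]*z,-z,1]; print(q,P[:3].round(1))
E
```

```text
[348.3  57.1] 113 8 [ 882.9 -196.4] [29.4 39.5] 5.3
[371.6 114.9] 845 8 [ 737.2 -252.1] [76.8 79.6] 44.8
[208.6 128.2] 652 8 [703.7 137.2] [102.1  54.7] 4.1
[294.7 148.6] 539 118 [634.3 -63.5] [55.1 54.3] 0.1
[248.2 191.5] 98 118 [540.5  36.6] [11.5 39.3] 76.3
[264.8 279.2] 911 8 [344.8   3.9] [77.1 77.2] 0.2
patch (277.45394736842104, 187.0690789473684) [[551.66566377 -26.49266521 102.        ]] 304.0
[301  88] [772.4 -78.5 110. ]
[327 128] [ 681.7 -135.3  110. ]
[306 225] [468.6 -88.3 110. ]
[235 210] [500.8  65.4 110. ]
[258 113] [715.3  16.6 110. ]
(310, 170) [588.5 -97.4 108.7]
(278, 187) [551.7 -27.7 103. ]
(295, 149) [633.2 -64.6 117.7]
(252, 195) [533.5  28.7 109.2]
(450, 330) [ 220.2 -440.4   -2.6]
```

The panel disc measures about 56–60 mm and the other two about 78 mm. So the panel disc at (295,149) is the 60 mm hatch and lies on the roof side of the recess. The box yaw is about −12.5°, and the recess is near (551.7,−26.5). The push runs about 90 mm along world direction 156°. I'll move above the roof side of the hatch and then turn the tool half round, so the wrist camera looks ahead during the push.

Emit:
drive_tool([
  [0.033,0.022,0,0,0.03],
  [0.033,0.022,0,0,0.03],
  [0.033,0.022,0,0,0.03],
  [0.033,0.022,0,0,0.03],
  [0.033,0.022,0,0,0.03],
  [0.033,0.022,0,0,0.03],
  [0.033,0.022,0,0,0.03],
  [0.033,0.022,0,0,0.03],
  [0.033,0.022,0,0,0.03],
  [0.033,0.022,0,0,0.03],
  [0.033,0.022,0,0,0.03],
  [0.033,0.022,0,0,0.03],
  [0.033,0.022,0,0,0.03],
  [0.033,0.022,0,0,0.03],
  [0.033,0.022,0,0,0.03],
  [0.033,0.022,0,0,0.03],
  [0.033,0.022,0,0,0.03],
  [0.033,0.022,0,0,0.03],
  [0.033,0.022,0,0,0.03],
  [0.033,0.022,0,0,0.03],
])

```text
clock: 2.15
position: [680.9, -84.5, 230.8]
ee_rot: [0.981, -0.196, -0.0, 0.0]
contact_force: [0.3, 1.3, 0.3]
gripper_width: 30.0
```

Emit:
drive_tool([
  [0,0,0,8.5,0.03],
  [0,0,0,8.5,0.03],
  [0,0,0,8.5,0.03],
  [0,0,0,8.5,0.03],
  [0,0,0,8.5,0.03],
  [0,0,0,8.5,0.03],
  [0,0,0,8.5,0.03],
  [0,0,0,8.5,0.03],
  [0,0,0,8.5,0.03],
  [0,0,0,8.5,0.03],
  [0,0,0,8.5,0.03],
  [0,0,0,8.5,0.03],
  [0,0,0,8.5,0.03],
  [0,0,0,8.5,0.03],
  [0,0,0,8.5,0.03],
  [0,0,0,8.5,0.03],
  [0,0,0,8.5,0.03],
  [0,0,0,8.5,0.03],
  [0,0,0,8.5,0.03],
  [0,0,0,8.5,0.03],
])

```text
clock: 4.15
position: [680.1, -83.0, 230.7]
ee_rot: [0.113, 0.994, 0.0, -0.001]
contact_force: [-0.3, 0.4, 0.2]
gripper_width: 30.3
```

Emit:
drive_tool([
  [0,0,0,8.5,0.03],
  [0,0,0,3,0.03],
  [0,0,0,0,0.03],
  [0,0,0,0,0.03],
])

```text
clock: 4.55
position: [680.2, -83.1, 230.9]
ee_rot: [0.208, 0.978, -0.0, -0.0]
contact_force: [0.1, 0.6, 0.4]
gripper_width: 30.1
```

```bash
python3 - <<'E'
from h import *
s=arm.read_state(); print({k:np.round(s[k],3) for k in("clock","joints","position","ee_rot","contact_force","gripper_width")})
print(R.from_quat(s["ee_rot"]).as_matrix().round(3))
im,d=arm.get_image("wrist"); cv2.imwrite("pics/w1.png",im); np.save("pics/w1.npy",d)
np.save("pics/w1s.npy",s,allow_pickle=True)
E
```

```text
{'clock': np.float64(4.55), 'joints': array([ 0.114,  0.489,  0.175, -0.   , -1.257, -2.104]), 'position': array([680.206, -83.067, 230.945]), 'ee_rot': array([ 0.208,  0.978, -0.   , -0.   ]), 'contact_force': array([0.111, 0.569, 0.402]), 'gripper_width': np.float64(30.054)}
[[-0.913  0.408 -0.001]
 [ 0.408  0.913  0.   ]
 [ 0.001 -0.    -1.   ]]
```

View pics/w1.png

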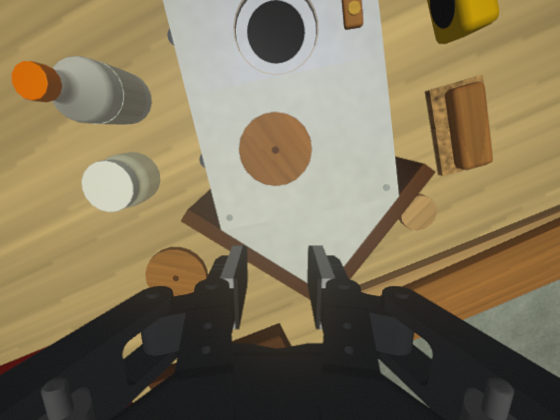

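The wrist view shows the hatch at (275,149), the recess rim around (276,31), the button screw at (353,8), and fingertips near (240,250) and (316,250). I'll measure from here too.

```bash
python3 - <<'E'
from h import *
s=np.load("pics/w1s.npy",allow_pickle=True).item(); im=cv2.imread("pics/w1.png"); hsv=cv2.cvtColor(im,cv2.COLOR_BGR2HSV)
m=cv2.inRange(hsv,(5,90,40),(20,255,220)); m[:100]=0;m[200:]=0;m[:,:225]=0;m[:,325:]=0
c=max(cv2.findContours(m,cv2.RETR_EXTERNAL,cv2.CHAIN_APPROX_NONE)[0],key=cv2.contourArea)
w=ray("wrist",c.reshape(-1,2),118,s)[:,:2].astype(np.float32)
print("hatch",cv2.minEnclosingCircle(w),cv2.fitEllipse(w))
b=cv2.inRange(hsv,(0,0,0),(180,255,60)); b[80:]=0;b[:,:235]=0;b[:,315:]=0
c=max(cv2.findContours(b,cv2.RETR_EXTERNAL,cv2.CHAIN_APPROX_NONE)[0],key=cv2.contourArea)
w2=ray("wrist",c.reshape(-1,2),102,s)[:,:2].astype(np.float32)
e2=cv2.fitEllipse(w2);print("patch",e2)
h=np.array(cv2.fitEllipse(w)[0]); r=np.array(e2[0]); v=r-h; L=np.linalg.norm(v); print(L,np.degrees(np.arctan2(v[1],v[0])))
Rm=R.from_quat(s["ee_rot"]).as_matrix()
for n,p in (("hatch",h),("rec",r)): print(n,"in tool xy",((p-s["position"][:2])@Rm[:2,:2]).round(1))
E
```

```text
hatch ((635.468994140625, -63.98066711425781), 29.26833152770996) ((635.4290771484375, -63.908695220947266), (57.38227462768555, 57.4495735168457), 109.618896484375)
patch ((552.56591796875, -26.391677856445312), (43.34115982055664, 43.6740837097168), 97.62376403808594)
90.96059444158536 155.6409454380435
hatch in tool xy [48.7 -0.8]
rec in tool xy [139.7  -0.3]
```

The hatch is 48.7 mm ahead and the recess 139.7 mm ahead, both within 1 mm of the finger centre line. I'll descend to about 2 mm above the panel, with the two fingertips straddling the push line.

Emit:
drive_tool([
  [0,-0.0005,0.02,0,0.03],
  [0,0,0.02,0,0.03],
  [0,0,0.02,0,0.03],
  [0,0,0.02,0,0.03],
  [0,0,0.02,0,0.03],
  [0,0,0.01,0,0.03],
  [0,0,0.005,0,0.03],
  [0,0,0.003,0,0.03],
  [0,0,0,0,0.03],
  [0,0,0,0,0.03],
])

```text
clock: 5.6
position: [680.7, -83.6, 114.3]
ee_rot: [0.209, 0.978, 0.0, 0.001]
contact_force: [-1.5, -0.1, 0.5]
gripper_width: 30.0
```

```bash
python3 - <<'E'
from h import *
s=arm.read_state(); print(s["position"],s["contact_force"])
for n in("wrist","side"):
    im,d=arm.get_image(n); 
    if n=="side": im=cv2.resize(im[150:280,220:380],None,fx=4,fy=4)
    cv2.imwrite(f"pics/{n}2.png",im)
E
```

```text
[680.69405625 -83.57667954 114.31634216] [-1.52746359 -0.07793394  0.54407054]
```

View pics/wrist2.png

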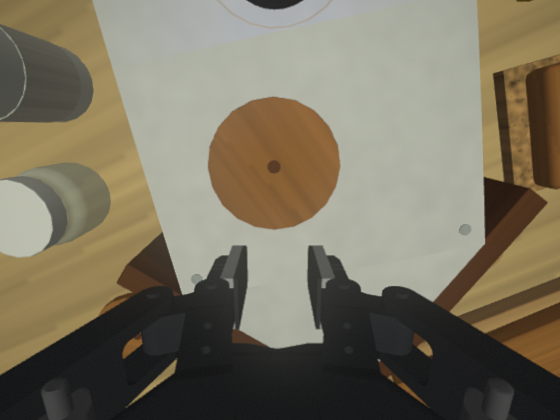

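View pics/side2.png

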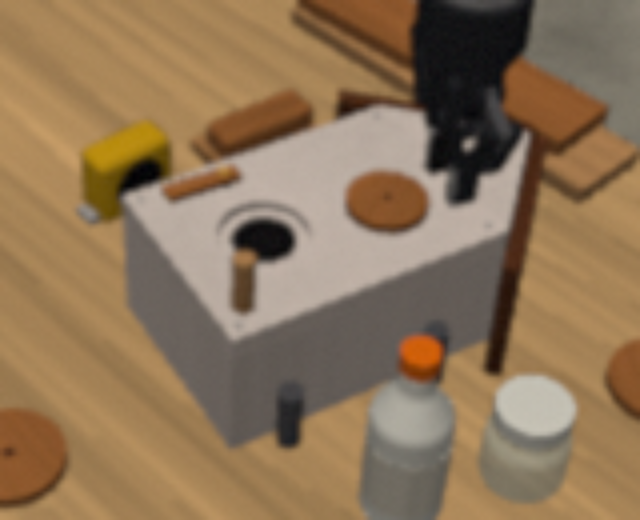

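The fingers stand clear behind the hatch: tips at about row 248, hatch edge at row 229. I'll lower 2 mm and push 85 mm.

Emit:
drive_tool([
  [0,-0.0005,0.002,0,0.03],
  [0,0,0,0,0.03],
  [0.005,0,0,0,0.03],
  [0.005,0,0,0,0.03],
  [0.005,0,0,0,0.03],
  [0.005,0,0,0,0.03],
  [0.005,0,0,0,0.03],
  [0.005,0,0,0,0.03],
  [0.005,0,0,0,0.03],
  [0.005,0,0,0,0.03],
])

```text
clock: 6.7
position: [643.1, -67.5, 111.4]
ee_rot: [0.209, 0.978, -0.0, 0.0]
contact_force: [0.1, 0.3, 0.4]
gripper_width: 30.0
```

```bash
python3 - <<'E'
from h import *
s=arm.read_state(); print(s["position"],s["contact_force"])
im,d=arm.get_image("wrist"); cv2.imwrite(f"pics/w3.png",im)
E
```

```text
[643.07791972 -67.48642575 111.37643402] [0.14809959 0.29520268 0.35529436]
```

View pics/w3.png

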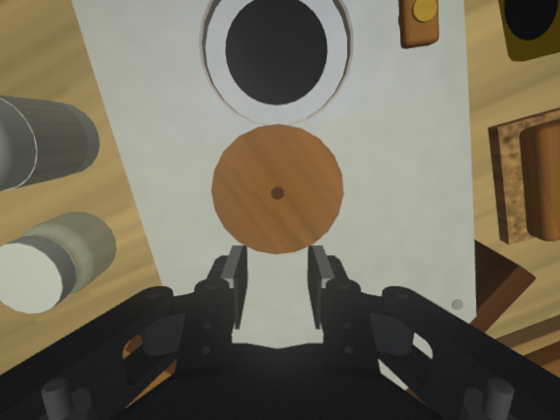

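The hatch is nested between both fingertips, centred at (277,193). The recess sits straight ahead at column 276, so I'll continue 50 mm.

Emit:
drive_tool([
  [0.005,0,0,0,0.03],
  [0.005,0,0,0,0.03],
  [0.005,0,0,0,0.03],
  [0.005,0,0,0,0.03],
  [0.005,0,0,0,0.03],
  [0.005,0,0,0,0.03],
  [0.005,0,0,0,0.03],
  [0.005,0,0,0,0.03],
  [0.005,0,0,0,0.03],
  [0.005,0,0,0,0.03],
  [0,0,0,0,0.03],
])

```text
clock: 7.85
position: [597.1, -47.0, 111.4]
ee_rot: [0.209, 0.978, 0.0, -0.0]
contact_force: [0.5, 0.4, -0.4]
gripper_width: 30.2
```

```bash
python3 - <<'E'
from h import *
s=arm.read_state(); print(s["position"],s["contact_force"])
Rm=R.from_quat(s["ee_rot"]).as_matrix()
print("recess in tool",(np.array([552.3,-26.4])-s["position"][:2])@Rm[:2,:2])
im,d=arm.get_image("wrist"); cv2.imwrite(f"pics/w4.png",im)
E
```

```text
[597.09411576 -46.98166409 111.36781656] [ 0.45618602  0.40925391 -0.36503776]
recess in tool [49.29379034  0.48923426]
```

View pics/w4.png

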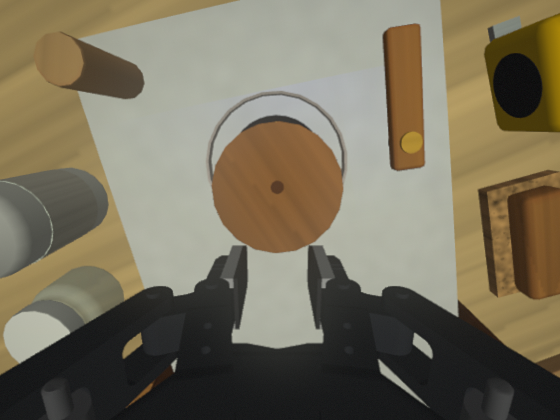

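The hatch now overhangs the recess, centred at (277,187) with the rim at about (278,157). About 12 mm remain, so I'll push slowly.

Emit:
drive_tool([
  [0.0025,0,0,0,0.03],
  [0.0025,0,0,0,0.03],
  [0.0025,0,0,0,0.03],
  [0.0015,0,0,0,0.03],
  [0.001,0,0,0,0.03],
  [0,0,0,0,0.03],
  [0,0,0,0,0.03],
])

```text
clock: 8.6
position: [588.7, -43.1, 111.3]
ee_rot: [0.209, 0.978, -0.0, 0.0]
contact_force: [0.1, 0.2, 0.2]
gripper_width: 30.3
```

```bash
python3 - <<'E'
from h import *
s=arm.read_state(); print(s["position"],s["contact_force"])
im,d=arm.get_image("wrist"); cv2.imwrite(f"pics/w5.png",im)
E
```

```text
[588.72468453 -43.1294301  111.33604411] [0.09433467 0.17154474 0.16517508]
```

View pics/w5.png

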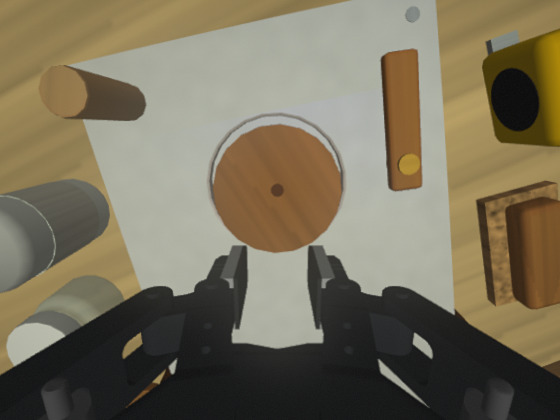

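Emit:
drive_tool([
  [0.001,0,0,0,0.03],
  [0.001,0,0,0,0.03],
  [0.001,0,0,0,0.03],
  [0,0,0,0,0.03],
  [0,0,0,0,0.03],
])

```text
clock: 9.15
position: [585.9, -41.9, 111.3]
ee_rot: [0.209, 0.978, 0.0, 0.0]
contact_force: [-0.0, -0.7, -0.1]
gripper_width: 30.5
```

```bash
python3 - <<'E'
from h import *
s=arm.read_state(); print(s["position"],s["contact_force"])
im,d=arm.get_image("wrist"); cv2.imwrite(f"pics/w6.png",im)
E
```

```text
[585.93034556 -41.87089821 111.34217412] [-0.01197967 -0.68400884 -0.10460093]
```

View pics/w6.png

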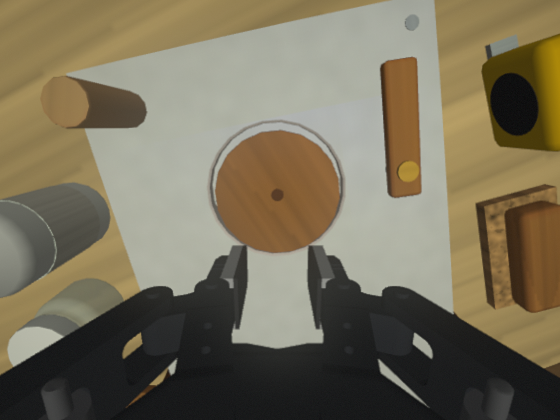

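The hatch looks smaller now (125 px wide against 130), so it has probably dropped. I'll back off, lift, and check with depth.

Emit:
drive_tool([
  [-0.005,0,0,0,0.03],
  [-0.005,0,0,0,0.02],
  [-0.01,0,-0.02,0,0],
  [-0.01,0,-0.02,0,0],
  [-0.01,0,-0.01,0,0],
  [0,0,0,0,0],
  [0,0,0,0,0],
])

```text
clock: 9.9
position: [622.1, -58.4, 160.6]
ee_rot: [0.209, 0.978, 0.0, -0.001]
contact_force: [-0.2, -0.8, -0.3]
gripper_width: 0.2
```

```bash
cat > look.py <<'E'
import sys
from h import *
n=sys.argv[1]
s=arm.read_state(); im,d=arm.get_image("wrist"); cv2.imwrite(f"pics/{n}.png",im); np.save(f"pics/{n}.npy",d)
np.save(f"pics/{n}s.npy",s,allow_pickle=True)
print(s["clock"],s["position"].round(1),s["contact_force"].round(1),s["gripper_width"].round(1))
C=arm.camera_params("wrist"); K=C["K"]
v,u=np.mgrid[0:420,0:560]
p=cv2.undistortPoints(np.stack([u,v],-1).reshape(-1,1,2).astype(float),K,C["dist"]).reshape(420,560,2)
P=np.stack([p[...,0]*d,-p[...,1]*d,-d,np.ones_like(d)],-1)
T=np.eye(4);T[:3,:3]=R.from_quat(s["ee_rot"]).as_matrix();T[:3,3]=s["position"]
W=P@(T@C["mount"]).T; np.save(f"pics/{n}W.npy",W[...,:3])
hsv=cv2.cvtColor(im,cv2.COLOR_BGR2HSV)
m=cv2.inRange(hsv,(5,90,40),(20,255,220))
B=W[...,:2]-np.array([552.3,-26.4]); a=np.radians(-12.5)
bx=B@[np.cos(a),np.sin(a)]; by=B@[-np.sin(a),np.cos(a)]
z=W[...,2]; near=(np.hypot(bx,by)<36)&(d>0)
pan=(abs(bx)<55)&(abs(by)<45)&(np.hypot(bx,by)>40)&(d>0)&(cv2.inRange(hsv,(0,0,120),(180,50,255))>0)
print("panel z",np.median(z[pan]).round(2),pan.sum())
h=near&(m>0)&(np.hypot(bx,by)<34)
A=np.c_[bx[h],by[h],np.ones(h.sum())]; c,*_=np.linalg.lstsq(A,z[h],rcond=None)
print("hatch plane slope(deg) x,y, z0",np.degrees(c[:2]).round(2),c[2].round(2),h.sum(), "centroid rel recess",bx[h].mean().round(1),by[h].mean().round(1))
b=(m>0)&(by>5)&(by<75)&(bx>-60)&(bx<60)&(z>113)&(z<128)&(d>0)
if b.sum()>20:
    pts=np.c_[bx[b],by[b]].astype(np.float32); r=cv2.minAreaRect(pts); print("button rect(rel recess)",np.round(r[0],1),np.round(r[1],1),round(r[2],1),"z",np.median(z[b]).round(1)); print(cv2.boxPoints(r).round(1).tolist())
E
python3 look.py w7
```

```text
Traceback (most recent call last):
  File "look.py", line 6, in <module>
    print(s["clock"],s["position"].round(1),s["contact_force"].round(1),s["gripper_width"].round(1))
                                                                        ^^^^^^^^^^^^^^^^^^^^^^^^
AttributeError: 'float' object has no attribute 'round'
```

View pics/w7.png

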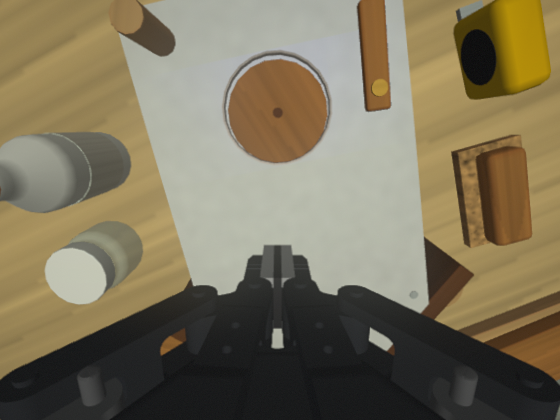

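```bash
sed -i 's/,s\["gripper_width"\].round(1))/)/' look.py; python3 look.py w8
```

```text
9.95 [621.6 -58.3 160.2] [ 0.9 -0.4 -0.3]
panel z 108.93 14186
hatch plane slope(deg) x,y, z0 [-0.19  0.02] 108.94 7846 centroid rel recess 1.2 0.3
button rect(rel recess) [-16.3  58.5] [14.  57.1] 86.7 z 118.8
[[-45.20000076293945, 53.20000076293945], [11.800000190734863, 49.900001525878906], [12.600000381469727, 63.79999923706055], [-44.400001525878906, 67.0999984741211]]
```

The hatch is seated flat and flush: hatch plane z 108.9 against panel 108.9, slope below 0.2°, and 1 mm off centre. The button lies along −x at about 1.63 rad. Next I'll align the tool with the box and bring the closed fingertips to the far (+y) side of the bar's tip.

Emit:
drive_tool([
  [0,0,0,-8.5,0],
  [0,0,0,-3.4,0],
  [0,0,0,0,0],
  [0.012,0.0098,0,0,0],
  [0.012,0.0098,0,0,0],
  [0.012,0.0098,0,0,0],
  [0.012,0.0098,0,0,0],
  [0.012,0.0098,0,0,0],
  [0.012,0.0098,0,0,0],
  [0.012,0.0098,0,0,0],
  [0.012,0.0098,0,0,0],
  [0.012,0.0098,0,0,0],
  [0.012,0.0098,0,0,0],
  [0,0,0,0,0],
  [0,0,0,0,0],
])

```text
clock: 11.5
position: [525.8, 63.4, 161.5]
ee_rot: [0.106, 0.994, 0.0, 0.0]
contact_force: [0.7, 0.9, 0.7]
gripper_width: 0.2
```

```bash
cat >> look.py <<'E'
t=s["position"][:2]-np.array([552.3,-26.4])
print("TCP rel recess box",(t@[np.cos(a),np.sin(a)]).round(1),(t@[-np.sin(a),np.cos(a)]).round(1),"tool x box deg",np.degrees(np.arctan2(T[1,0],T[0,0])-a).round(1))
E
python3 look.py w9
```

```text
11.5 [525.8  63.4 161.5] [0.7 0.9 0.7]
panel z 108.81 5650
hatch plane slope(deg) x,y, z0 [ 0.79 -0.55] 108.72 3417 centroid rel recess -8.2 -2.3
button rect(rel recess) [-25.1  59.2] [13.3 41.8] 84.9 z 118.7
[[-46.5, 54.400001525878906], [-4.900000095367432, 50.70000076293945], [-3.700000047683716, 64.0], [-45.29999923706055, 67.69999694824219]]
TCP rel recess box -45.3 82.0 tool x box deg 180.3
```

View pics/w9.png

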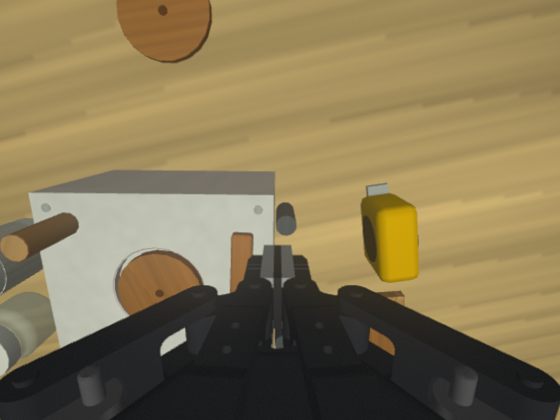

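The fingertips hang just outside the bar, between it and the tape. I'll descend to bar height.

Emit:
drive_tool([
  [0,0,0.012,0,0],
  [0,0,0.012,0,0],
  [0,0,0.012,0,0],
  [0,0,0.008,0,0],
  [0,0,0.0025,0,0],
  [0,0,0,0,0],
  [0,0,0,0,0],
])

```text
clock: 12.25
position: [526.3, 63.0, 115.1]
ee_rot: [0.106, 0.994, 0.0, 0.0]
contact_force: [-0.0, -0.1, 1.1]
gripper_width: -0.2
```

```bash
python3 look.py w10
```

```text
12.25 [526.3  63.  115.1] [-0.  -0.1  1.1]
panel z 108.83 7339
hatch plane slope(deg) x,y, z0 [ 1.85 -0.99] 108.77 2884 centroid rel recess -13.9 -2.5
button rect(rel recess) [-37.5  59.9] [12.8 17.1] 83.3 z 118.6
[[-46.70000076293945, 54.599998474121094], [-29.700000762939453, 52.599998474121094], [-28.200000762939453, 65.30000305175781], [-45.20000076293945, 67.30000305175781]]
TCP rel recess box -44.8 81.6 tool x box deg 180.3
```

View pics/w10.png

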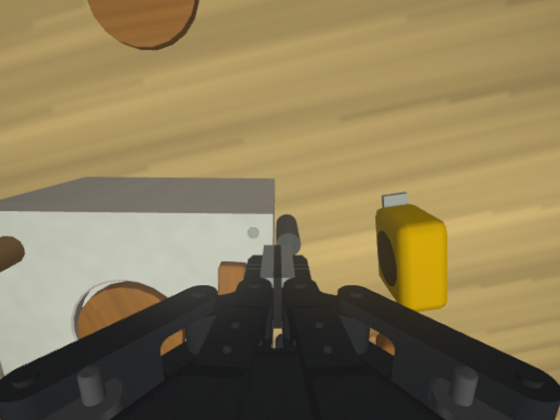

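Emit:
drive_tool([
  [0.0007,-0.0052,0,0,0],
  [0.0007,-0.0052,0,0,0],
  [0.0007,-0.0052,0,0,0],
  [-0.0007,-0.0041,0,0,0],
  [-0.0007,-0.0041,0,0,0],
  [-0.0007,-0.0041,0,0,0],
  [-0.0021,-0.0036,0,0,0],
  [-0.0021,-0.0036,0,0,0],
  [-0.0021,-0.0036,0,0,0],
  [-0.0032,-0.0027,0,0,0],
  [-0.0032,-0.0027,0,0,0],
  [-0.0032,-0.0027,0,0,0],
  [0,0,0,0,0],
  [0,0,0,0,0],
])

```text
clock: 13.7
position: [532.2, 13.8, 115.0]
ee_rot: [0.106, 0.994, 0.0, 0.001]
contact_force: [0.4, -0.2, 0.6]
gripper_width: 0.0
```

```bash
python3 look.py w11; python3 - <<'E'
from h import *
for n,b in(("top",(78,238,225,345)),("side",(150,280,220,380))):
    im,_=arm.get_image(n); cv2.imwrite(f"pics/{n}11.png",cv2.resize(im[b[0]:b[1],b[2]:b[3]],None,fx=3.7,fy=3.7,interpolation=cv2.INTER_CUBIC))
E
```

```text
13.7 [532.2  13.8 115. ] [ 0.4 -0.2  0.6]
panel z 108.87 7842
hatch plane slope(deg) x,y, z0 [-0.07  1.25] 109.18 2510 centroid rel recess -16.4 -3.5
button rect(rel recess) [-18.2  16.3] [1.2 9.3] 58.7 z 116.4
[[-22.5, 18.200000762939453], [-14.5, 13.399999618530273], [-13.899999618530273, 14.5], [-21.799999237060547, 19.299999237060547]]
TCP rel recess box -28.3 34.9 tool x box deg 180.3
```

View pics/w11.png

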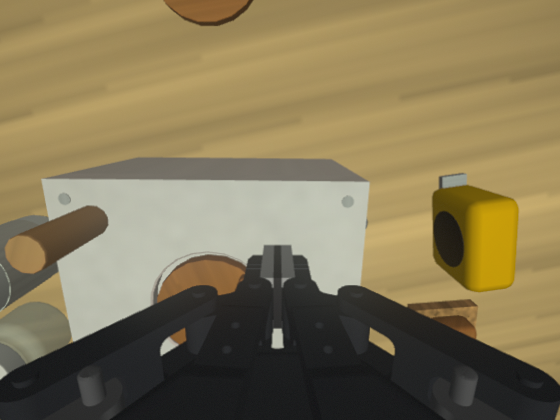

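View pics/side11.png

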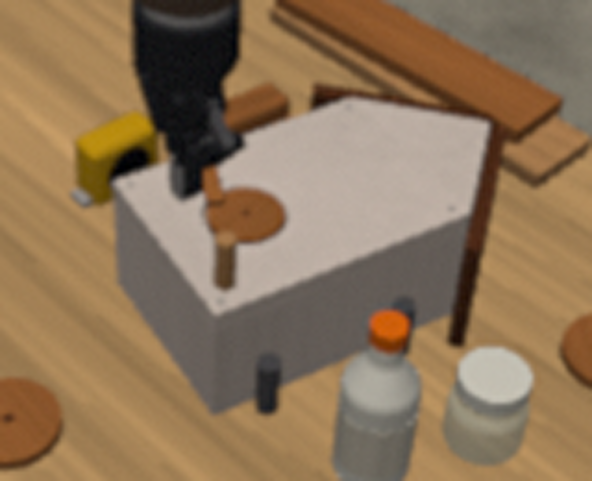

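The bar has swung most of the way, about 60–70°, and the hatch is still flush. I'll finish the arc with the last 10 mm, then back off and measure.

Emit:
drive_tool([
  [-0.0025,-0.0012,0,0,0],
  [-0.0025,-0.0012,0,0,0],
  [-0.0025,-0.001,0,0,0],
  [-0.0025,-0.001,0,0,0],
  [0,0,0,0,0],
  [0,0,0,0,0],
  [0.01,0,0,0,0],
  [0.01,0,0,0,0],
  [0.01,0,-0.02,0,0],
  [0.01,0,-0.03,0,0],
  [-0.03,0,-0.03,0,0],
  [-0.04,0,-0.02,0,0],
  [-0.04,0,0,0,0],
  [-0.04,0,0,0,0],
  [-0.03,0,0,0,0],
  [0,0,0,0,0],
  [0,0,0,0,0],
])

```text
clock: 15.55
position: [676.4, -22.1, 213.8]
ee_rot: [0.107, 0.994, -0.0, -0.001]
contact_force: [-0.4, 0.7, -0.6]
gripper_width: 0.0
```

```bash
python3 look.py w12
```

```text
15.55 [676.4 -22.1 213.8] [-0.4  0.7 -0.6]
panel z 108.92 5757
hatch plane slope(deg) x,y, z0 [-0.86  6.17] 109.95 5589 centroid rel recess 1.7 1.2
button rect(rel recess) [-0.1 41. ] [57.2 13.9] 87.1 z 118.7
[[-8.5, 12.800000190734863], [5.400000095367432, 12.0], [8.300000190734863, 69.19999694824219], [-5.599999904632568, 69.9000015258789]]
TCP rel recess box 120.2 31.1 tool x box deg 180.3
```

View pics/w12.png

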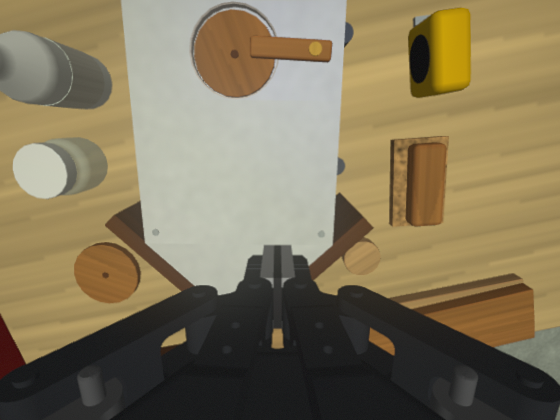

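The hatch is seated and the button lies over it, 2.9° short of straight across. One small nudge of about 2 mm from the same side will square it.

Emit:
drive_tool([
  [0.04,0,0,0,0],
  [0.04,0,0,0,0],
  [0.04,0,0,0,0],
  [0.04,0,0,0,0],
  [0,0,0.03,0,0],
  [0,0,0.03,0,0],
  [0,0,0.02,0,0],
  [0,0,0.01,0,0],
  [0,0,0.009,0,0],
  [0,0,0,0,0],
  [0,0,0,0,0],
])

```text
clock: 16.7
position: [521.3, 11.8, 116.6]
ee_rot: [0.106, 0.994, 0.0, 0.001]
contact_force: [1.0, 0.4, 0.0]
gripper_width: -0.0
```

```bash
python3 look.py w13
```

```text
16.7 [521.3  11.8 116.6] [1.  0.4 0. ]
panel z 108.86 6228
hatch plane slope(deg) x,y, z0 [6.42 8.96] 111.7 1091 centroid rel recess -16.8 -0.9
button rect(rel recess) [ 1.1 32.1] [8.9 4.8] 0.1 z 118.9
[[-3.4000000953674316, 34.5], [-3.4000000953674316, 29.700000762939453], [5.5, 29.700000762939453], [5.5, 34.5]]
TCP rel recess box -38.5 30.6 tool x box deg 180.3
```

Emit:
drive_tool([
  [-0.005,0,0.0015,0,0],
  [-0.005,0,0,0,0],
  [-0.005,0,0,0,0],
  [-0.003,0,0,0,0],
  [-0.002,0,0,0,0],
  [-0.002,0,0,0,0],
  [0,0,0,0,0],
  [0,0,0,0,0],
])

```text
clock: 17.55
position: [542.3, 7.0, 114.3]
ee_rot: [0.106, 0.994, 0.0, 0.0]
contact_force: [-0.7, 0.1, 0.4]
gripper_width: 0.2
```

Emit:
drive_tool([
  [0.01,0,0,0,0],
  [0.01,0,0,0,0],
  [0.01,0,-0.02,0,0],
  [0.01,0,-0.03,0,0],
  [-0.03,0,-0.03,0,0],
  [-0.04,0,-0.02,0,0],
  [-0.04,0,0,0,0],
  [-0.04,0,0,0,0],
  [-0.03,0,0,0,0],
  [0,0,0,0,0],
  [0,0,0,0,0],
])

```text
clock: 18.65
position: [678.4, -22.5, 213.3]
ee_rot: [0.107, 0.994, -0.0, -0.001]
contact_force: [0.2, -0.3, 0.2]
gripper_width: -0.1
```

```bash
python3 look.py w14;  python3 - <<'E'
from h import *
for n,b in(("top",(78,238,225,345)),("side",(150,280,220,380))):
    im,_=arm.get_image(n); cv2.imwrite(f"pics/{n}14.png",cv2.resize(im[b[0]:b[1],b[2]:b[3]],None,fx=3.7,fy=3.7,interpolation=cv2.INTER_CUBIC))
E
```

```text
18.65 [678.4 -22.5 213.3] [ 0.2 -0.3  0.2]
panel z 108.95 5584
hatch plane slope(deg) x,y, z0 [-0.33  6.26] 109.96 5649 centroid rel recess 1.7 1.2
button rect(rel recess) [ 0.6 41.1] [57.  14.1] 89.7 z 118.8
[[-6.599999904632568, 12.600000381469727], [7.5, 12.5], [7.699999809265137, 69.5999984741211], [-6.300000190734863, 69.5999984741211]]
TCP rel recess box 122.2 31.1 tool x box deg 180.3
```

View pics/w14.png

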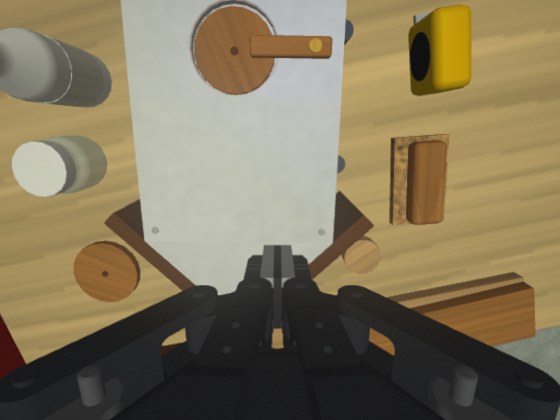

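View pics/side14.png

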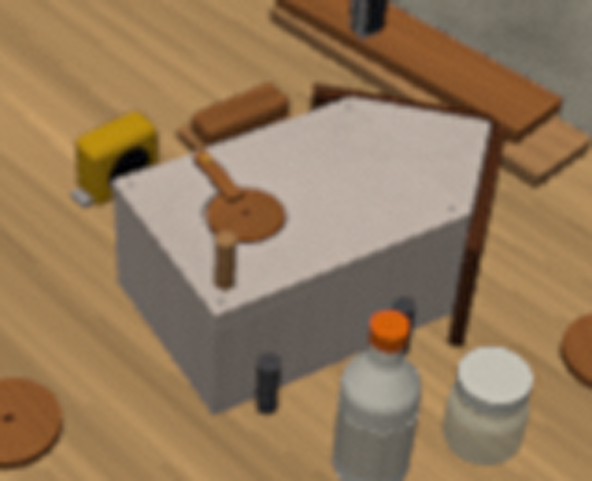

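The button is within 0.3° of straight across. The 6° hatch slope printed here includes button pixels, so I'll recheck the hatch without them and then hand in.

```bash
python3 - <<'E'
from h import *
W=np.load("pics/w14W.npy"); hsv=cv2.cvtColor(cv2.imread("pics/w14.png"),cv2.COLOR_BGR2HSV)
m=cv2.inRange(hsv,(5,90,40),(20,255,220))>0
B=W[...,:2]-[552.3,-26.4]; a=np.radians(-12.5); bx=B@[np.cos(a),np.sin(a)]; by=B@[-np.sin(a),np.cos(a)]
h=m&(np.hypot(bx,by)<34)&(by<8); c,*_=np.linalg.lstsq(np.c_[bx[h],by[h],np.ones(h.sum())],W[h][:,2],rcond=None)
print(np.degrees(c[:2]).round(2),c[2].round(2))
if abs(c[2]-108.95)<1: print(arm.job_done())
E
```

```text
[0.06 0.06] 108.93
the job is handed in; nothing more can be done
None
```

The hatch is seated flat in its recess and the turn-button lies across it, pointing at its middle. I handed the job in at about 19 s of the 51 s allowed.

- **Hatch:** of the three similar discs I took the smallest, measured at about 57–60 mm against 78 mm for the others. I pushed it about 90 mm across the panel with two fingertips until it dropped in. The last check put it level with the panel (108.93 mm against 108.95 mm) and tilted under 0.1°. It sits about 1 mm off the recess centre, within the clearance.
- **Button:** I swung it round with the closed fingertips after the hatch was in. The first swing stopped 2.9° short, so I gave it one 2 mm nudge; it now measures within 0.3° of straight across.
- **Everything else:** the dowel, glue, jar, tape, plug and sander look undisturbed in the last pictures. I didn't check the screwdriver, which is out of view there. The fingers were well clear of everything at hand-in, and force readings at the end of each move stayed under 2 N.

One reading disagreed: a hatch slope of about 6° in the two views after the button was across. That fit included button pixels; the 0.1° figure is from the same last view without them.

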